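Put the setting block away and close the case

ROBOT

A 6-joint arm with a two-finger parallel gripper is mounted at the origin on the work surface. World frame = base frame: x ahead of the robot, y to its left, z up, the work surface at z = 0. Lengths are in m, angles in rad, forces in N, time in s.
With the tool pointing down it reaches from about 0.3 to 0.875 m from the base axis. Payload 6.4 kg.
Tool frame: the origin (TCP) lies on the front face of the gripper's body, between the roots of the fingers; the fingertips stand 73 mm ahead of it and the grasp point (between the pads) lies 54 mm ahead of it; z points along the fingers, y is the direction in which the jaws open and shut (so a half turn about z gives the same grasp; the last joint's range is limited). The gripper opens to 85 mm and grips with 20 to 120 N. Pads are 22 mm wide; open, the fingers measure 114 mm over their backs; the gripper's body (76 mm by 85 mm) begins 54 mm behind the grasp point. The pads swing forward as they close: fully open they stand 13 mm farther back than shut.
Start: joints at [-1.455, 0.181, 1.607, -0, 1.354, -0.206], TCP at [0.182, -0.545, 0.304] pointing down, gripper open.
Joint ranges: [-2.99, 2.99], [-0.89, 2.07], [0.3, 2.58], [-1.14, 4.28], [0, 2.63], [-3.12, 3.12]. Speed limits (rad/s): [2.57, 2.57, 3.01, 3.14, 3.14, 3.14].

INTERFACE

Orientations are given as [roll, pitch, yaw] about the fixed x, y, z axes, in that order (R = Rz(yaw) Ry(pitch) Rx(roll)).
In Python, from bench import manip, viewer gives the robot as it stands. The module is installed in compiled form; this text tells all that it offers.
- The arm moves only by the tool step_arm, never from a script. Its argument "commands" is a list of rows, each a list of 7 numbers: the opening, from 0 (shut) to 1 (fully open), then the shift along the tool's x, y, z in cm, then the turn, a rotation vector about the tool's x, y, z in degrees. A call has 1 to 12 rows; each row shifts and turns the pose as measured when the row begins, along the tool's axes as they then stand; what a row does not reach is not made up. A row lasts 1/8 s, in which the tool goes at most 62.5 mm and 10.7 degrees, less where a joint would pass 70% of its speed; a pose out of reach is approached as far as the arm can. A call is refused whole if a number of a shift passes 6.25 or a number of a turn 10.7, either way. A call with a gripper value outside its range is refused whole. The fingers move at their own pace and stop on an object; "newtons" is the grip in N (left out, the last holds). Time passes only in rows, so rows that do not move let the fingers close. It gives the time, the measured TCP pose, the force and the opening at its end, in the units of the state.
- manip.get_state(): the state, without advancing time (a new reading comes with each control period).
- viewer.grab_frame(name): name is "scene" or "side" or "wrist"; returns the picture (480x640x3 uint8, blue, green, red); there is no depth.
- viewer.calibration(name): a dict with "intrinsics" (3x3 intrinsics, pixels), "rvec" (rotation vector, rad) and "tvec" (3), from world to camera coordinates, as OpenCV has them; the wrist camera has in their place "tool_from_camera" (4x4, takes a point from camera to tool coordinates, whose origin is the TCP and whose axes are the flange's). Camera axes: x right, y down, z forward; pixel columns grow to the right and rows downward; lengths in m; the calibration is good to about 2 mm. A picture is of the moment at which its call begins: read the wrist's pose just before it. calibration takes no time and is no camera call.
- manip.job_done(): hands the job in, once; it reports no verdict.
The state is a dict: "clock": time; "joint_positions": joint angles; "qvel": joint speeds; "effort": joint torques, N m; "position": TCP position; "eef_rot": TCP orientation; "wrist_force": force on the tool from outside, world axes, zero at the start; "torque": the same for the moment, N m; "gripper_width": opening from 0.0 (shut) to 1.0 (fully open).
Only numpy, scipy, OpenCV 4.12 (cv2) and the standard library are available. Lean on these libraries where they do the work, as an engineer would, in place of code of your own. Each camera call takes 0.05 s, during which the arm holds its last target. There are 200 camera calls.

TASK

Tacking on the sloped jig is done: take the setting block off it, set it down flat in its own pocket of the open case (the pocket cut to its length, fully home, not dropped in), then lower the lid gently until it is fully closed, without ever letting it fall. Leave the short block in its pocket, and the long block and the two welded parts on the bench, where they are.

Things in the scene. Friction and masses are not known exactly. Their poses are not given: they have to be found in the camera images.
- mid_block_center (a point): Centre of the setting block to put away: loose aluminium bar, x = 90 mm length, y = 40 mm width, z = 30 mm thickness, 0.29 kg, two holes through it. Starts on the jig's sloped face, length up the slope, so its z (square to the face) leans 30 degrees from vertical towards the slope's low end (the left, case side). Same turned end for end or upside down.
- jig: Sloped steel jig, fixed. Origin: on the bench under its middle; x up the slope (to the robot's right), z up. Base 190 x 130 mm. Sloping plate 110 mm wide, rising 30 degrees from 34 to 98 mm high, clear beside the block; a ledge 10 mm proud along its low end stops the block. Open toggle clamp behind the slope, 55 to 160 mm along +x, up to 160 mm high.
- mid_pocket (a point): Where the 90 mm block's centre lies when home, 24 mm above the bench. x across the pocket, y along its length (block's length goes here), z up. Recess 96 x 46 mm, 12 mm deep, in a black insert; floor 9 mm, insert top 21 mm above the bench: the block stands 18 mm proud. Three inserts, 72 mm apart along the case, in any order; the others fit a 60 and a 120 mm block.
- long_pocket (a point): Same point of the empty pocket of the 120 mm block (recess 126 x 46 mm): not for this block; it stays empty.
- short_pocket (a point): Same point of the pocket of the 60 mm block (recess 66 x 46 mm), which is full.
- short_block_center (a point): Centre of the 60 x 40 x 30 mm aluminium block lying home in its own pocket, length along the pocket. It stays there.
- lid (a joint): Lid angle, rad: 0 closed (on its stop), grows as it opens, stop at 2.0. Starts at 1.6 to 1.9. A friction stay (0.18 N m) holds it near upright; below about 1.1 rad its weight (0.45 kg, about 0.4 N m when level) wins and it falls by itself unless held.
- lid_handle (a point): Middle of the lid's handle: straight round bar 12 mm thick, 110 mm long, a post at each end, its axis 40 mm out from the lid's front wall. Lid's axes: x along the bar, -y from hinge to handle, z out of the lid's top. Upright lid: the bar is on top, about 0.2 m high; closed lid: the bar's axis is 40 mm above the bench, nothing under it.
- lid_hinge (a point): Middle of the hinge line, 26 mm above the bench, on the case's +y (left) long side. It has the lid's axes, which turn with the lid (at 0 they are the case's). In these axes the handle's middle is at (0, -189, 14) mm. Opening turns the lid about -x.
- case: Grey sheet-steel clamshell case, fixed. Origin: on the bench under the base's middle; x along its length, y across it to the hinge, z up. Base 226 x 146 mm, 3 mm walls, rim 26 mm high; the lid is a pan of the same outline, 27 mm deep (closed case 53 mm high). With the lid upright nothing hangs over the pockets.
- long_block_center (a point): Centre of the loose 120 x 40 x 30 mm aluminium block (x = length) lying against the stops of a flat fixture on the bench. In use: leave it.
- part_a: Finished welded part lying on the bench: steel tube 30 mm thick, 180 mm long (along x), a roof-shaped bracket 60 mm long, 77 mm wide, 39 mm high over its +x end. Origin on the bench under the tube's middle. Leave it.
- part_b: A second welded part of the same kind. Leave it.
Things that resemble listed ones, but are neither listed nor needed, are in the scene too. Leave any red look-alike of the part that bears mid_block_center alone. Leave any red look-alike of the part that bears mid_pocket alone.

How it is judged:
On the way, in this order (a step that is already met when the one before it is completed fails the run):
1. the 90 mm block lies home in its own pocket, let go, with the lid still open (horizontal distance between mid_block_center and mid_pocket below 0.007 m and z of mid_block_center in the frame of mid_pocket between -0.004 and 0.004 m and angle between the z axis of mid_block_center and the z axis of mid_pocket, either way round below 0.07 rad and contact force between mid_block and the fingers below 0.1 N and value of joint lid above 1 rad), for 0.2 s.
2. the lid is closed (value of joint lid below 0.025 rad), for 0.2 s.
At the end, for the whole second after the job is handed in: 90 mm block at rest flat in its own pocket (centre within 7 mm across, 4 mm in height, 0.07 rad of flat); lid under 0.025 rad; short block in its pocket and moved under 12 mm, long block under 15 mm, welded parts under 20 mm; all released (horizontal distance between mid_block_center and mid_pocket below 0.007 m and z of mid_block_center in the frame of mid_pocket between -0.004 and 0.004 m and angle between the z axis of mid_block_center and the z axis of mid_pocket, either way round below 0.07 rad and value of joint lid below 0.025 rad and horizontal distance between short_block_center and short_pocket below 0.007 m and distance of short_block_center from where it was at the start of the episode below 0.012 m and distance of long_block_center from where it was at the start of the episode below 0.015 m and distance of each of part_a, part_b from where it was at the start of the episode below 0.02 m and linear speed of mid_block below 0.02 m/s); the robot touches nothing.
It fails at once if the lid falls or is thrown (faster than 2 rad/s in closing) (velocity of joint lid below -2 rad/s).
It fails at once if the block is dropped into the case (falling faster than 0.6 m/s just above or in it) (horizontal distance between mid_block_center and case below 0.13 m and height (world z) of mid_block_center below 0.09 m and linear speed of mid_block above 0.6 m/s).
It fails at once if the short block is moved by more than 12 mm (distance of short_block_center from where it was at the start of the episode above 0.012 m).
It fails at once if the long block is moved by more than 15 mm (distance of long_block_center from where it was at the start of the episode above 0.015 m).
It fails at once if a finished welded part is moved by more than 20 mm (distance of any of part_a, part_b from where it was at the start of the episode above 0.02 m).
It also fails if it takes over 66 s, if anything falls off the work surface, if the arm or the gripper's body presses on something with over 40 N, if the wrist force passes 120 N, or if a joint passes its speed limit or range.

## Working session

There is one attempt and no reset: what is moved stays moved. The work goes in short steps, Python scripts to look and compute and a tool call to move; the robot and the scene stay as the last step left them, time stands still between calls to the robot, and variables do not carry over. Pictures are saved under pics/ and viewed, about 8 in all and at most 12, crops included, and the job is handed in when it is done.

Besides the shell and the picture viewer there is one more tool, called as a command line: name --pt "numbers of a row" for each row, then --argument value for the rest. step_arm: Moves the arm, as the interface text tells. Its arguments: {"type":"object","properties":{"commands":{"type":"array","items":{"type":"array","items":{"type":"number"}}},"newtons":{"type":"number"}},"required":["commands"]}

```bash
mkdir -p pics; cat > h.py <<'E'
import numpy as np, cv2
from scipy.spatial.transform import Rotation as R
from bench import manip, viewer
def cam(name):
    c=viewer.calibration(name); K=np.array(c["intrinsics"],float)
    if "rvec" in c:
        Rm=cv2.Rodrigues(np.array(c["rvec"],float))[0]; t=np.array(c["tvec"],float).ravel()
    else:
        s=manip.get_state(); T=np.eye(4); T[:3,:3]=R.from_euler('xyz',s["eef_rot"]).as_matrix(); T[:3,3]=s["position"]
        W=np.linalg.inv(T@np.array(c["tool_from_camera"])); Rm,t=W[:3,:3],W[:3,3]
    return K,Rm,t
def proj(c,P):
    K,Rm,t=c; q=(np.atleast_2d(P)@Rm.T+t)@K.T; return q[:,:2]/q[:,2:]
def ray(c,uv,z):
    "pixels to world points on plane z"
    K,Rm,t=c; uv=np.atleast_2d(np.array(uv,float)); d=np.c_[uv,np.ones(len(uv))]@np.linalg.inv(K).T@Rm; o=-Rm.T@t
    return o+d*((z-o[2])/d[:,2])[:,None]
def tri(c1,p1,c2,p2):
    P=[np.array(c[0])@np.c_[c[1],c[2]] for c in(c1,c2)]
    X=cv2.triangulatePoints(P[0],P[1],np.array(p1,float).reshape(-1,2).T,np.array(p2,float).reshape(-1,2).T); return (X[:3]/X[3]).T
E
python3 - <<'E'
from h import *
print(manip.get_state())
for n in("scene","side","wrist"):
    c=cam(n); cv2.imwrite(f"pics/{n}0.png",viewer.grab_frame(n)); print(n,-c[1].T@c[2],c[1][2],c[0][0])
print(viewer.calibration("wrist")["tool_from_camera"])
E
```

```text
{'clock': 0.0, 'joint_positions': array([-1.45530912e+00,  1.81559206e-01,  1.60799596e+00, -3.16083185e-05,
        1.35378056e+00, -2.06301564e-01]), 'qvel': array([ 0.0003009 ,  0.0008545 , -0.000755  , -0.00063654, -0.00236009,
        0.00060932]), 'effort': array([-1.09778768e-03, -4.44867039e+01, -3.51337624e+01, -3.48129824e-04,
        9.07418726e-03, -5.02230876e-05]), 'position': array([ 0.1818108 , -0.54505728,  0.30297964]), 'eef_rot': array([-3.13988022e+00, -3.26853418e-04,  3.21795326e-01]), 'wrist_force': array([-0.04287222,  0.74926519,  0.05745389]), 'torque': array([-0.02048795, -0.00251686, -0.0487083 ]), 'gripper_width': 0.9986486514919778}
scene [1.41893075 0.19740986 0.66676753] [-0.82632788 -0.16156594 -0.53951708] [572.21961386   0.         316.59182105]
side [-0.01316005  0.63508316  0.90184654] [ 0.48460589 -0.52968663 -0.69612442] [556.61044993   0.         323.33838655]
wrist [ 0.24455706 -0.52408566  0.37315659] [-0.24544333 -0.07890383 -0.96619447] [384.32171178   0.         322.36391328]
[[ 1.08368814e-04 -9.66109144e-01 -2.58133900e-01  6.61715639e-02]
 [ 9.99999161e-01  4.37829905e-04 -1.21883546e-03 -1.94996941e-04]
 [ 1.29054682e-03 -2.58133552e-01  9.66108381e-01 -7.00827017e-02]
 [ 0.00000000e+00  0.00000000e+00  0.00000000e+00  1.00000000e+00]]
```

View pics/scene0.png

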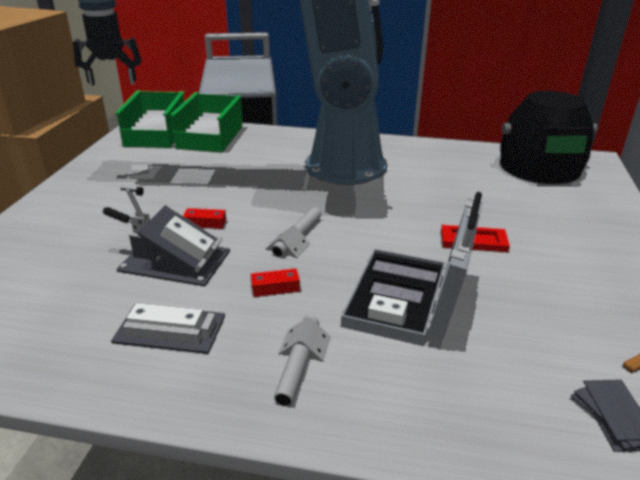

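View pics/side0.png

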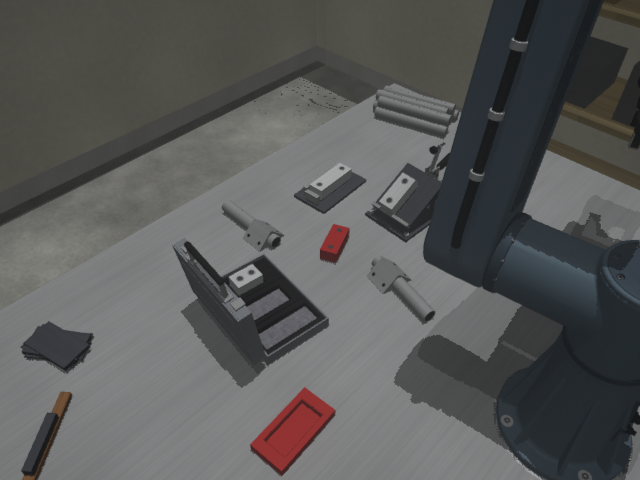

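Candidates for the block: grey on the jig, scene (187,233), which matches the description. Rejected: red (205,217), red (275,282), long block (165,315), short block (388,308). Candidates for the pocket: (397,292), which looks like the 90 mm one, and (405,270), which looks like the 120 mm one. Red insert (475,237) is a decoy. Next is a close crop to check.

```bash
python3 - <<'E'
from h import *
a=cv2.imread("pics/scene0.png");b=cv2.imread("pics/side0.png")
f=lambda im,x,y,w,h,s:cv2.resize(im[y:y+h,x:x+w],None,fx=s,fy=s,interpolation=cv2.INTER_CUBIC)
o=np.vstack([np.hstack([f(a,335,180,160,120*1,2.5)*1,f(a,110,180,160,120,2.5)]),np.hstack([f(b,170,230,160,120,2.5),f(b,340,140,160,120,2.5)])])
print(o.shape);cv2.imwrite("pics/crop1.png",o)
E
```

```text
(600, 800, 3)
```

View pics/crop1.png

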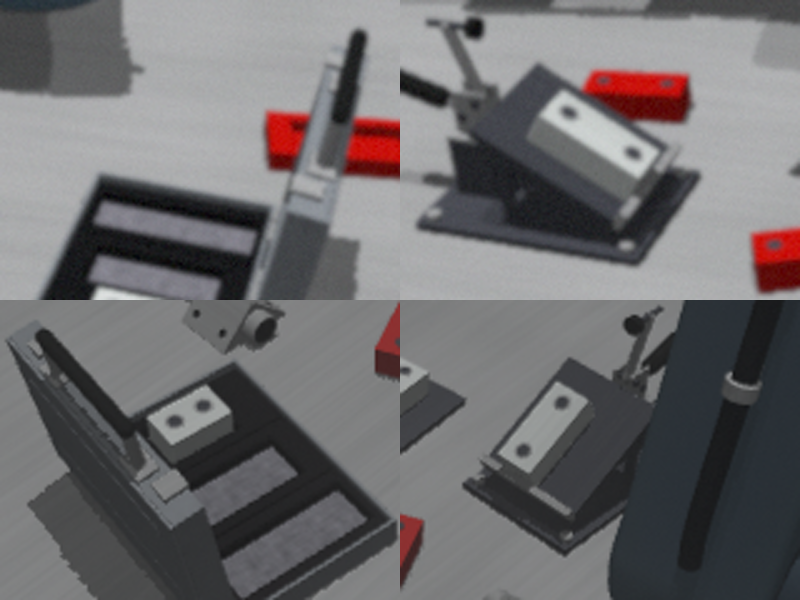

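```bash
python3 - <<'E'
from h import *
np.set_printoptions(precision=4,suppress=True)
a,b=cam("scene"),cam("side")
H=tri(a,[[177.6,224.8],[203.6,241.2]],b,[[404.8,180.8],[389.2,200]]);print("holes",H,H.mean(0),H[0]-H[1])
B=tri(a,[[478.2,195],[471.8,228]],b,[[223,281],[187.5,245]]);print("bar",B,B.mean(0),B[1]-B[0])
print("rim scene farleft,nearleft,nearright",ray(a,[[376.2,250.4],[343,323],[430,338]],.026))
print("rim side right,far",ray(b,[[328.8,318],[264.8,255.2]],.026))
print("floor side",ray(b,[[278,310],[289.6,420-230]],.009))
print("shortblock top scene/side",ray(a,[[388.5,301]],.039),ray(b,[[245.5,275]],.039))
s=lambda x,y:[170+x/2.5,230+(y-300)/2.5]
print("mid floor right end (side)",ray(b,[s(270,447),s(299,475)],.009))
print("long floor right end",ray(b,[s(337,491),s(368,521)],.009))
print("short top",ray(b,[s(207,384),s(232,412),s(172,439),s(147,412)],.039))
E
```

```text
holes [[ 0.5416 -0.248   0.0996]
 [ 0.5444 -0.1973  0.0704]] [ 0.543  -0.2227  0.085 ] [-0.0028 -0.0507  0.0292]
bar [[0.5193 0.299  0.212 ]
 [0.6309 0.2861 0.2106]] [0.5751 0.2925 0.2113] [ 0.1116 -0.0128 -0.0014]
rim scene farleft,nearleft,nearright [[0.4428 0.1301 0.026 ]
 [0.678  0.0991 0.026 ]
 [0.6864 0.2455 0.026 ]]
rim side right,far [[0.4365 0.124  0.026 ]
 [0.6551 0.0939 0.026 ]]
floor side [[ 0.5339  0.1704  0.009 ]
 [ 0.7928 -0.1163  0.009 ]]
shortblock top scene/side [[0.6191 0.1701 0.039 ]] [[0.6318 0.1688 0.039 ]]
mid floor right end (side) [[0.5751 0.1312 0.009 ]
 [0.5356 0.1357 0.009 ]]
long floor right end [[0.501  0.1261 0.009 ]
 [0.4614 0.1309 0.009 ]]
short top [[0.6452 0.1365 0.039 ]
 [0.6061 0.1435 0.039 ]
 [0.6196 0.1975 0.039 ]
 [0.6573 0.1924 0.039 ]]
```

The middle pocket is clearly the shorter of the two empty recesses (right end at side (278–290,289–300)), so it is the 90 mm one. The grey jig block is confirmed, and the red items are decoys. I'll plan the approach to the jig next.

```bash
cat >> h.py <<'E'
def toolR(yaw,tilt=0):
    "tool down at yaw (deg), then tilted about tool y so z leans along -tool x by tilt"
    return R.from_euler('xyz',[np.pi,0,np.radians(yaw)])*R.from_rotvec([0,np.radians(-tilt),0])
def plan(p,Rt,n,op,lift=None):
    s=manip.get_state(); p0=np.array(s["position"]); R0=R.from_euler('xyz',s["eef_rot"])
    w=(R0.inv()*Rt).as_rotvec(); d=np.array(p)-p0
    print("clock",round(s["clock"],2),"pos",p0.round(4),"d",d.round(4),"force",s["wrist_force"].round(1),"open",round(s["gripper_width"],3),"rot deg",np.degrees(np.linalg.norm(w)).round(1))
    for i in range(n):
        Ri=R0*R.from_rotvec(w*i/n)
        print([op]+[float(x) for x in (Ri.inv().apply(d/n)*100).round(2)]+[float(x) for x in np.degrees(w/n).round(2)],end=",")
    print()
E
python3 - <<'E'
from h import *
Rt=toolR(86.8,30);print(Rt.as_matrix().round(2))
n=-Rt.as_matrix()[:,2]
plan(np.array([.543,-.230,.072])+.18*n,Rt,11,1)
E
```

```text
[[ 0.05  1.   -0.03]
 [ 0.86 -0.06 -0.5 ]
 [-0.5   0.   -0.87]]
clock 0.15 pos [ 0.1818 -0.5452  0.3032] d [ 0.3662  0.405  -0.0753] force [-0.4 -0.1 -0.2] open 1.0 rot deg 73.9
[1, 4.32, -2.44, 0.69, -1.63, -2.4, -6.06],[1, 4.58, -1.98, 0.44, -1.63, -2.4, -6.06],[1, 4.78, -1.5, 0.19, -1.63, -2.4, -6.06],[1, 4.91, -0.99, -0.04, -1.63, -2.4, -6.06],[1, 4.98, -0.46, -0.27, -1.63, -2.4, -6.06],[1, 4.99, 0.08, -0.49, -1.63, -2.4, -6.06],[1, 4.92, 0.62, -0.68, -1.63, -2.4, -6.06],[1, 4.8, 1.16, -0.86, -1.63, -2.4, -6.06],[1, 4.61, 1.69, -1.02, -1.63, -2.4, -6.06],[1, 4.36, 2.19, -1.15, -1.63, -2.4, -6.06],[1, 4.05, 2.67, -1.26, -1.63, -2.4, -6.06],
```

step_arm --pt "1 4.3 -2.4 0.7 -1.6 -2.4 -6.1" --pt "1 4.6 -2.0 0.4 -1.6 -2.4 -6.1" --pt "1 4.8 -1.5 0.2 -1.6 -2.4 -6.1" --pt "1 4.9 -1.0 0 -1.6 -2.4 -6.1" --pt "1 5.0 -0.5 -0.3 -1.6 -2.4 -6.1" --pt "1 5.0 0.1 -0.5 -1.6 -2.4 -6.1" --pt "1 4.9 0.6 -0.7 -1.6 -2.4 -6.1" --pt "1 4.8 1.2 -0.9 -1.6 -2.4 -6.1" --pt "1 4.6 1.7 -1.0 -1.6 -2.4 -6.1" --pt "1 4.4 2.2 -1.1 -1.6 -2.4 -6.1" --pt "1 4.0 2.7 -1.3 -1.6 -2.4 -6.1"

```text
clock: 1.52
position: [0.5493, -0.1244, 0.2214]
eef_rot: [-3.127, 0.537, 1.558]
wrist_force: [0.7, -1.0, -0.8]
gripper_width: 0.997
```

```bash
python3 - <<'E'
from h import *
Rt=toolR(86.8,30)
n=-Rt.as_matrix()[:,2]
plan(np.array([.543,-.230,.072])+.18*n,Rt,3,1)
E
```

```text
clock 1.52 pos [ 0.5493 -0.1244  0.2214] d [-0.0013 -0.0157  0.0065] force [ 0.7 -1.  -0.8] open 0.997 rot deg 2.3
[1, -0.56, -0.04, 0.08, 0.13, 0.26, 0.72],[1, -0.56, -0.03, 0.08, 0.13, 0.26, 0.72],[1, -0.56, -0.02, 0.08, 0.13, 0.26, 0.72],
```

step_arm --pt "1 -0.8 0 0.1 0 0.3 1" --pt "1 -0.8 0 0.1 0.3 0.3 1" --pt "1 0 0 0 0 0 0"

```text
clock: 1.9
position: [0.5494, -0.1373, 0.2265]
eef_rot: [-3.14, 0.525, 1.522]
wrist_force: [0.8, -0.8, 0.4]
gripper_width: 0.995
```

```bash
python3 - <<'E'
from h import *
s=manip.get_state();print(s["position"],s["eef_rot"])
np.save("w1.npy",np.array(cam("wrist"),dtype=object),allow_pickle=True)
im=viewer.grab_frame("wrist");cv2.imwrite("pics/w1.png",im)
E
```

```text
[ 0.54939447 -0.13733992  0.22646759] [-3.13955584  0.5250209   1.52172265]Traceback (most recent call last):
  File "<stdin>", line 3, in <module>
ValueError: could not broadcast input array from shape (3,3) into shape (3,)
```

```bash
python3 - <<'E'
from h import *
im=viewer.grab_frame("wrist");cv2.imwrite("pics/w1.png",im)
E
```

```text
(no output)
```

View pics/w1.png

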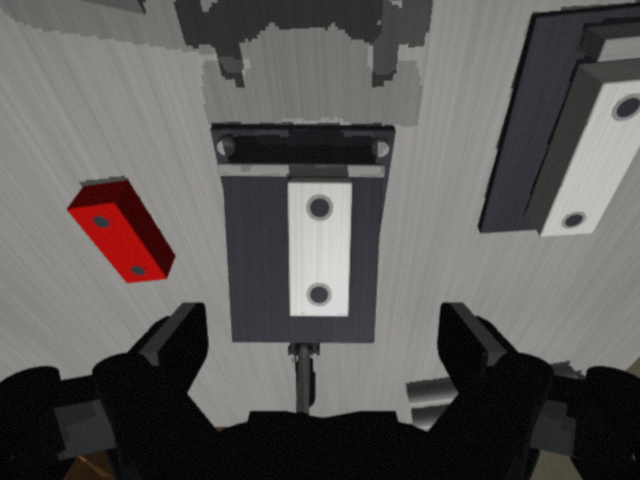

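The wrist view is square on the block: its corners are (288,181), (352,181), (349,316) and (290,316), with the ledge on the far side.

```bash
python3 - <<'E'
from h import *
np.set_printoptions(precision=4,suppress=True)
K,Rm,t=cam("wrist")
# top face: x along image down (upslope), y along image right
ob=np.array([[-.045,-.02,0],[-.045,.02,0],[.045,.02,0],[.045,-.02,0]])
px=np.array([[288,181],[352,181],[349.5,316.5],[290,316.5]],float)
ok,rs,ts,er=cv2.solvePnPGeneric(ob,px,K,None,flags=cv2.SOLVEPNP_IPPE)
for r,tt,e in zip(rs,ts,er):
    M=Rm.T@cv2.Rodrigues(r)[0]; c=Rm.T@(tt.ravel()-t); print(e,"centre top",c,"axes\n",M)
top=np.array([.543,-.2227,.085]);print(proj((K,Rm,t),top))
E
```

```text
[0.0573] centre top [ 0.5438 -0.2241  0.0808] axes
 [[-0.0435  0.9981  0.0432]
 [-0.8369 -0.06    0.544 ]
 [ 0.5456 -0.0125  0.838 ]]
[1.7387] centre top [ 0.544  -0.221   0.0789] axes
 [[-0.0239  0.9988  0.0429]
 [-0.5194 -0.0491  0.8531]
 [ 0.8542 -0.0018  0.5199]]
[[318.437  254.5469]]
```

```bash
python3 - <<'E'
from h import *
Rt=toolR(86.8,30)
n=-Rt.as_matrix()[:,2]
plan(np.array([.5436,-.2235,.083])+.056*n,Rt,5,1)
E
```

```text
clock 1.95 pos [ 0.5492 -0.1373  0.2263] d [-0.0041 -0.0583 -0.0948] force [-0.6 -0.4 -0.3] open 1.004 rot deg 0.4
[1, -0.06, -0.02, 2.23, 0.01, 0.02, 0.07],[1, -0.06, -0.02, 2.23, 0.01, 0.02, 0.07],[1, -0.06, -0.02, 2.23, 0.01, 0.02, 0.07],[1, -0.06, -0.02, 2.23, 0.01, 0.02, 0.07],[1, -0.06, -0.02, 2.23, 0.01, 0.02, 0.07],
```

step_arm --pt "1 -0.1 0 2.2 0 0 0.1" --pt "1 -0.1 0 2.2 0 0 0.1" --pt "1 0 0 2.2 0 0 0.1" --pt "1 -0.1 0 2.2 0 0 0" --pt "1 0 0 2.2 0 0 0" --pt "1 0 0 0.3 0 0 0" --pt "1 0 0 0 0 0 0"

```text
clock: 2.82
position: [0.5429, -0.2056, 0.1312]
eef_rot: [3.134, 0.525, 1.497]
wrist_force: [-0.6, -0.5, -0.1]
gripper_width: 1.002
```

```bash
python3 - <<'E'
from h import *
Rt=toolR(86.8,30)
n=-Rt.as_matrix()[:,2]
plan(np.array([.5436,-.2235,.083])+.056*n,Rt,1,1)
E
```

```text
clock 2.83 pos [ 0.5429 -0.2056  0.1312] d [0.0023 0.0101 0.0003] force [-0.6 -0.5 -0.1] open 1.002 rot deg 0.9
[1, 0.87, 0.16, -0.54, -0.08, 0.1, -0.87],
```

step_arm --pt "1 0.9 0.2 -0.5 0 0 -0.9" --pt "1 0 0 0 0 0 0"

```text
clock: 3.08
position: [0.5465, -0.1947, 0.1327]
eef_rot: [3.141, 0.526, 1.515]
wrist_force: [0.1, -0.3, -1.0]
gripper_width: 0.998
```

```bash
python3 - <<'E'
from h import *
Rt=toolR(86.8,30)
n=-Rt.as_matrix()[:,2]
plan(np.array([.5436,-.2235,.083])+.056*n,Rt,1,1)
E
```

```text
clock 3.08 pos [ 0.5465 -0.1947  0.1327] d [-0.0013 -0.0008 -0.0012] force [ 0.1 -0.3 -1. ] open 0.998 rot deg 0.1
[1, -0.02, -0.12, 0.15, 0.04, 0.13, 0.02],
```

step_arm --pt "0.6 0 -0.1 0.1 0 0 0" --pt "0.3 0 0 0 0 0 0" --pt "0 0 0 0 0 0 0" --pt "0 0 0 0 0 0 0" --pt "0 0 0 0 0 0 0" --pt "0 0 0 0 0 0 0" --newtons 50

```text
clock: 3.82
position: [0.5461, -0.1942, 0.1329]
eef_rot: [3.139, 0.526, 1.516]
wrist_force: [0.4, 0.9, 0.7]
gripper_width: 0.453
```

```bash
python3 - <<'E'
from h import *
Rt=toolR(86.8,30)
n=-Rt.as_matrix()[:,2]
plan(np.array([.5436,-.2235,.083])+.056*n,Rt,1,1)
im=viewer.grab_frame("wrist");cv2.imwrite("pics/w2.png",im)
E
```

```text
clock 3.83 pos [ 0.5461 -0.1942  0.1329] d [-0.001  -0.0014 -0.0014] force [0.4 0.9 0.7] open 0.453 rot deg 0.2
[1, -0.05, -0.09, 0.19, 0.16, 0.15, 0.04],
```

View pics/w2.png

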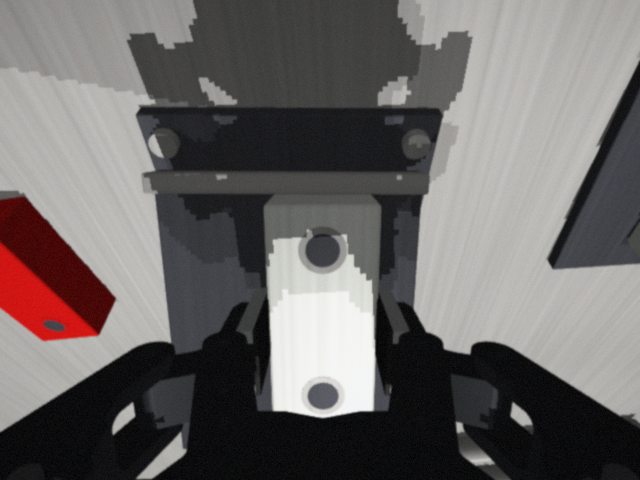

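step_arm --pt "0 0 0 -1 0 0 0" --pt "0 0 0 -3 0 0 0" --pt "0 0 0 -4 0 0 0" --pt "0 0 0 -4 0 0 0" --pt "0 0 0 -3 0 0 0"

```text
clock: 4.5
position: [0.5467, -0.1161, 0.2621]
eef_rot: [-3.132, 0.521, 1.518]
wrist_force: [0.6, -1.0, -3.3]
gripper_width: 0.452
```

```bash
python3 - <<'E'
from h import *
np.set_printoptions(precision=4,suppress=True)
c=viewer.calibration("wrist");T=np.array(c["tool_from_camera"]);K=np.array(c["intrinsics"])
d=np.c_[[[322,250],[323,396]],[1,1]]@np.linalg.inv(K).T@T[:3,:3].T;o=T[:3,3]
for h in(.05,.055,.06): 
    P=o+d*((h-o[2])/d[:,2])[:,None];print(h,P,np.linalg.norm(P[0]-P[1]),P.mean(0))
plan([.55,0.02,.30],toolR(82.5,0),7,0)
E
```

```text
0.05 [[ 0.0319  0.0007  0.05  ]
 [-0.0229  0.0011  0.05  ]] 0.054841533261748746 [0.0045 0.0009 0.05  ]
0.055 [[ 0.0305  0.0007  0.055 ]
 [-0.0266  0.0011  0.055 ]] 0.05711969067893759 [0.002  0.0009 0.055 ]
0.06 [[ 0.0291  0.0007  0.06  ]
 [-0.0302  0.0011  0.06  ]] 0.05939784809612643 [-0.0005  0.0009  0.06  ]
clock 4.5 pos [ 0.5467 -0.1161  0.2621] d [0.0033 0.1361 0.0379] force [ 0.6 -1.  -3.3] open 0.452 rot deg 30.1
[0, 1.42, -0.07, -1.44, 0.09, 4.26, 0.61],[0, 1.52, -0.09, -1.33, 0.09, 4.26, 0.61],[0, 1.61, -0.11, -1.21, 0.09, 4.26, 0.61],[0, 1.7, -0.13, -1.09, 0.09, 4.26, 0.61],[0, 1.77, -0.15, -0.96, 0.09, 4.26, 0.61],[0, 1.84, -0.17, -0.82, 0.09, 4.26, 0.61],[0, 1.89, -0.19, -0.68, 0.09, 4.26, 0.61],
```

step_arm --pt "0 1.4 -0.1 -1.4 0 4.3 0.6" --pt "0 1.5 -0.1 -1.3 0 4.3 0.6" --pt "0 1.6 -0.1 -1.2 0 4.3 0.6" --pt "0 1.7 -0.1 -1.1 0 4.3 0.6" --pt "0 1.8 -0.1 -1.0 0 4.3 0.6" --pt "0 1.8 -0.2 -0.8 0 4.3 0.6" --pt "0 1.9 -0.2 -0.7 0 4.3 0.6" --pt "0 0 0 0 0 0 -10" --pt "0 0 0 0 0 0 -10" --pt "0 0 0 0 0 0 -10" --pt "0 0 0 0 0 0 -10" --pt "0 0 0 0 0 0 -10"

```text
clock: 6.0
position: [0.5443, 0.0295, 0.3047]
eef_rot: [3.119, -0.013, 2.35]
wrist_force: [0.1, -0.4, -3.0]
gripper_width: 0.454
```

step_arm --pt "0 0 0 0 0 0 -10.5" --pt "0 0 0 0 0 0 -10.5" --pt "0 0 0 0 0 0 -10.5" --pt "0 0 0 0 0 0 -10.5" --pt "0 0 0 0 0 0 -10.5" --pt "0 0 0 0 0 0 -10.5" --pt "0 0 0 0 0 0 -10.5" --pt "0 0 0 0 0 0 -10.5" --pt "0 0 0 0 0 0 -10.5" --pt "0 0 0 0 0 0 -10.5" --pt "0 0 0 0 0 0 -10.5"

```text
clock: 7.38
position: [0.5381, 0.0327, 0.3026]
eef_rot: [3.129, 0.023, -1.87]
wrist_force: [0.2, -0.4, -3.4]
gripper_width: 0.454
```

```bash
python3 - <<'E'
from h import *
print(manip.get_state()["joint_positions"])
plan([.56,0.14,.27],toolR(82.5+180,0),4,0)
E
```

```text
[-0.17100543  0.10399548  1.69656302  0.0250174   1.35064929 -3.01884619]
clock 7.38 pos [0.5381 0.0327 0.3026] d [ 0.0219  0.1073 -0.0326] force [ 0.2 -0.4 -3.4] open 0.454 rot deg 9.8
[0, -2.7, 0.26, 0.88, 0.15, 0.34, -2.41],[0, -2.72, 0.14, 0.86, 0.15, 0.34, -2.41],[0, -2.73, 0.03, 0.85, 0.15, 0.34, -2.41],[0, -2.73, -0.08, 0.83, 0.15, 0.34, -2.41],
```

step_arm --pt "0 -2.3 0.2 0.8 0 0 0" --pt "0 -2.3 0.1 0.8 0.2 0.3 -1" --pt "0 -2.3 0.1 0.8 0.2 0.5 -3" --pt "0 -2.0 0 0.5 0.2 0.5 -4" --pt "0 0 0 0 0 0 -2" --pt "0 0 0 0 0 0 0"

```text
clock: 8.12
position: [0.5561, 0.1228, 0.2739]
eef_rot: [3.136, -0.001, -1.686]
wrist_force: [1.2, -0.4, -3.3]
gripper_width: 0.452
```

```bash
python3 - <<'E'
from h import *
print(manip.get_state()["joint_positions"])
plan([.56,0.177,.27],toolR(82.5+180,0),4,0)
im=viewer.grab_frame("wrist");cv2.imwrite("pics/w3.png",im)
E
```

```text
[ 9.21933505e-03  1.99511886e-01  1.64779833e+00 -5.90188599e-04
  1.29950826e+00 -3.01728160e+00]
clock 8.12 pos [0.5561 0.1228 0.2739] d [ 0.0039  0.0542 -0.0039] force [ 1.2 -0.4 -3.3] open 0.452 rot deg 1.0
[0, -1.36, 0.06, 0.1, 0.07, -0.02, 0.23],[0, -1.36, 0.06, 0.1, 0.07, -0.02, 0.23],[0, -1.36, 0.07, 0.1, 0.07, -0.02, 0.23],[0, -1.36, 0.07, 0.1, 0.07, -0.02, 0.23],
```

View pics/w3.png

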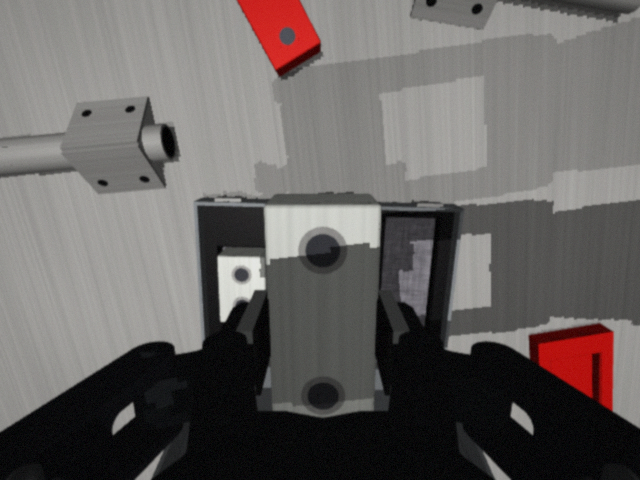

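```bash
python3 - <<'E'
from h import *
np.set_printoptions(precision=4,suppress=True)
w=cam("wrist");print("front rim outer L,R",ray(w,[[197,199],[461,206.5]],.026))
print("rim sides lower",ray(w,[[204,352],[444,345]],.026))
print("long recess floor top L,R, right edge lower",ray(w,[[385,217],[436,218],[430,290]],.009))
print("short top front-left, left lower",ray(w,[[218,254.5],[219,322]],.039))
c=np.array(w[0])
im=cv2.imread("pics/w3.png");cv2.imwrite("pics/w3c.png",cv2.resize(im[185:365,180:480],None,fx=2.6,fy=2.6,interpolation=cv2.INTER_CUBIC))
E
```

```text
front rim outer L,R [[0.6564 0.0918 0.026 ]
 [0.4388 0.1235 0.026 ]]
rim sides lower [[0.6781 0.2319 0.026 ]
 [0.4574 0.251  0.026 ]]
long recess floor top L,R, right edge lower [[0.5001 0.1286 0.009 ]
 [0.4552 0.1347 0.009 ]
 [0.4635 0.2025 0.009 ]]
short top front-left, left lower [[0.644  0.1376 0.039 ]
 [0.6544 0.1977 0.039 ]]
```

View pics/w3c.png

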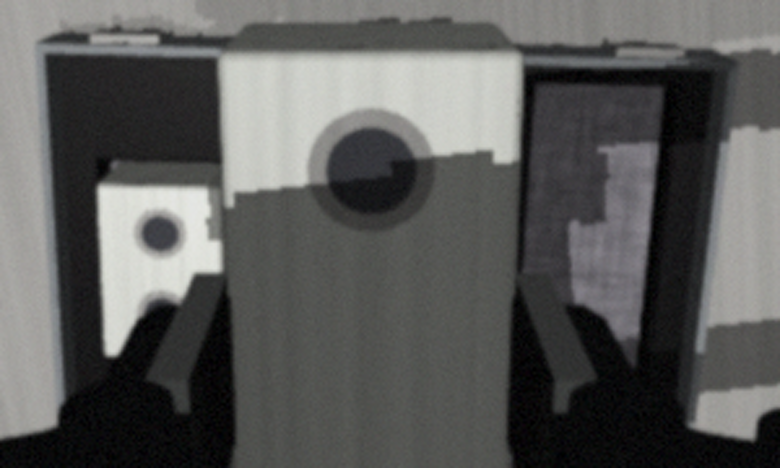

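```bash
python3 - <<'E'
from h import *
plan([.559,0.182,.14],toolR(82+180,0),6,0)
E
```

```text
clock 8.18 pos [0.5561 0.1227 0.2739] d [ 0.0029  0.0593 -0.1339] force [-0.1  1.3 -4.1] open 0.458 rot deg 1.4
[0, -0.99, 0.05, 2.23, 0.05, -0.01, 0.23],[0, -0.99, 0.06, 2.23, 0.05, -0.01, 0.23],[0, -0.99, 0.07, 2.23, 0.05, -0.01, 0.23],[0, -0.99, 0.07, 2.23, 0.05, -0.01, 0.23],[0, -0.99, 0.08, 2.23, 0.05, -0.01, 0.23],[0, -0.99, 0.08, 2.23, 0.05, -0.01, 0.23],
```

step_arm --pt "0 -2.0 0.1 0.5 0 0 0.2" --pt "0 -2.0 0.1 1.5 0 0 0.2" --pt "0 -2.0 0.1 2.5 0 0 0.2" --pt "0 0 0.1 2.8 0 0 0.2" --pt "0 0 0 2.8 0 0 0.2" --pt "0 0 0 2.5 0 0 0.2" --pt "0 0 0 0 0 0 0"

```text
clock: 9.05
position: [0.561, 0.1785, 0.148]
eef_rot: [3.141, -0.001, -1.721]
wrist_force: [0.5, -0.9, -2.3]
gripper_width: 0.454
```

```bash
python3 - <<'E'
from h import *
plan([.559,0.182,.131],toolR(82+180,0),2,0)
E
```

```text
clock 9.05 pos [0.561  0.1785 0.148 ] d [-0.002   0.0035 -0.017 ] force [ 0.5 -0.9 -2.3] open 0.454 rot deg 0.6
[0, -0.16, 0.13, 0.85, 0.0, -0.03, -0.31],[0, -0.16, 0.12, 0.85, 0.0, -0.03, -0.31],
```

step_arm --pt "0 -0.2 0.1 0.9 0 0 -0.3" --pt "0 -0.1 0.1 0.9 0 0 -0.3" --pt "0 0 0 0 0 0 0"

```text
clock: 9.43
position: [0.5613, 0.1813, 0.1321]
eef_rot: [-3.137, 0.0, -1.711]
wrist_force: [-0.5, 0.2, -4.2]
gripper_width: 0.451
```

```bash
python3 - <<'E'
from h import *
plan([.559,0.182,.131],toolR(82+180,0),1,0)
a=viewer.grab_frame("wrist");b=viewer.grab_frame("side")
cv2.imwrite("pics/w4.png",a);cv2.imwrite("pics/s4.png",b)
f=lambda im,x,y,w,h,s:cv2.resize(im[y:y+h,x:x+w],None,fx=s,fy=s,interpolation=cv2.INTER_CUBIC)
cv2.imwrite("pics/c4.png",np.hstack([f(a,120,100,400,320,1)[:, :],f(b,190,235,160,128,2.5)]))
E
```

```text
clock 9.43 pos [0.5613 0.1813 0.1321] d [-0.0023  0.0007 -0.0011] force [-0.5  0.2 -4.2] open 0.451 rot deg 0.3
[0, -0.04, 0.24, 0.1, -0.25, 0.0, -0.06],
```

View pics/c4.png

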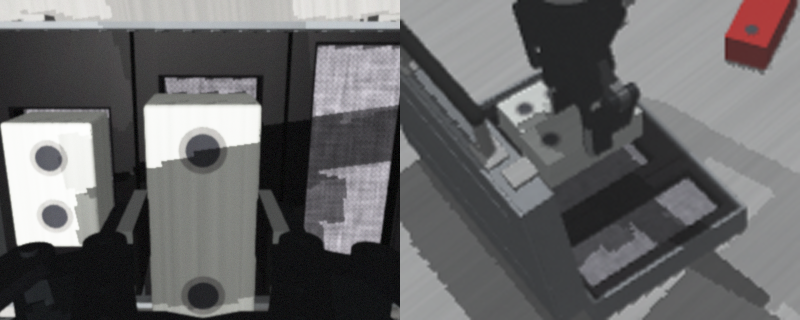

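```bash
python3 - <<'E'
from h import *
np.set_printoptions(precision=4,suppress=True)
w=cam("wrist");o=np.array([120,100])
p=lambda *a:np.array(a,float)+o
rec=ray(w,p((158,76),(263,75)),.021);print("recess front top",rec,rec.mean(0),np.linalg.norm(rec[0]-rec[1]))
bl=ray(w,p((155,94.5),(252,94.5)),.045);print("block bottom front",bl,bl.mean(0),np.linalg.norm(bl[0]-bl[1]))
tp=ray(w,p((145,105),(260,105)),.075);print("block top front",tp,tp.mean(0),np.linalg.norm(tp[0]-tp[1]))
h=ray(w,p((202.5,150),(203,296)),.075);print("holes",h,h.mean(0))
s=ray(w,p((132,70),(289.5,70)),.021);print("seams",s,s.mean(0),np.linalg.norm(s[0]-s[1]))
for q in(rec,bl,tp): d=q[0]-q[1];print(np.degrees(np.arctan2(d[1],d[0])))
E
```

```text
recess front top [[0.5768 0.1296 0.021 ]
 [0.5282 0.136  0.021 ]] [0.5525 0.1328 0.021 ] 0.04903916177108981
block bottom front [[0.5762 0.1353 0.045 ]
 [0.5367 0.1408 0.045 ]] [0.5565 0.138  0.045 ] 0.03983412277792395
block top front [[0.5757 0.1349 0.075 ]
 [0.5376 0.1402 0.075 ]] [0.5567 0.1376 0.075 ] 0.038522782549363865
holes [[0.5588 0.1531 0.075 ]
 [0.5668 0.2109 0.075 ]] [0.5628 0.182  0.075 ]
seams [[0.5883 0.1252 0.021 ]
 [0.5158 0.1355 0.021 ]] [0.552  0.1304 0.021 ] 0.07329004626637303
-7.493426288851846
-8.018800715379964
-8.011207355960067
```

The wrist crop shows the block hovering over the middle recess: recess front edge (158–263,76) in the crop, block front (155–252,94). It needs about 4 mm in -x and 2 mm in -y.

step_arm --pt "0 0.2 0.4 0.2 -0.2 0 0" --pt "0 0 0 0 0 0 0"

```text
clock: 9.78
position: [0.5577, 0.18, 0.1314]
eef_rot: [-3.139, 0.001, -1.711]
wrist_force: [-0.2, 0.5, -3.4]
gripper_width: 0.456
```

```bash
python3 - <<'E'
from h import *
plan([.5573,0.1795,.112],toolR(82+180,0),2,0)
E
```

```text
clock 9.78 pos [0.5577 0.18   0.1314] d [-0.0004 -0.0005 -0.0194] force [-0.2  0.5 -3.4] open 0.456 rot deg 0.2
[0, 0.03, 0.02, 0.97, -0.08, 0.02, -0.03],[0, 0.03, 0.02, 0.97, -0.08, 0.02, -0.03],
```

step_arm --pt "0 0 0 1 0 0 0" --pt "0 0 0 0.8 0 0 0" --pt "0 0 0 0.4 0 0 0" --pt "0 0 0 0 0 0 0"

```text
clock: 10.28
position: [0.5575, 0.1799, 0.1075]
eef_rot: [-3.139, 0.001, -1.711]
wrist_force: [-0.3, 0.1, -2.8]
gripper_width: 0.452
```

```bash
python3 - <<'E'
from h import *
plan([.5573,0.1795,.096],toolR(82+180,0),1,0)
E
```

```text
clock 10.28 pos [0.5575 0.1799 0.1075] d [-0.0002 -0.0004 -0.0115] force [-0.3  0.1 -2.8] open 0.452 rot deg 0.2
[0, 0.05, 0.02, 1.15, -0.14, 0.03, -0.06],
```

step_arm --pt "0 0 0 0.3 0 0 0" --pt "0 0 0 0.3 0 0 0" --pt "0 0 0 0.2 0 0 0"

```text
clock: 10.65
position: [0.558, 0.18, 0.0994]
eef_rot: [-3.138, 0.001, -1.711]
wrist_force: [-0.3, -0.6, -3.6]
gripper_width: 0.45
```

No contact, and the block is about 8 mm inside the recess.

step_arm --pt "0 0 0 0.2 0 0 0" --pt "0 0 0 0.15 0 0 0" --pt "0 0 0 0 0 0 0"

```text
clock: 11.02
position: [0.5583, 0.18, 0.0972]
eef_rot: [-3.138, 0.001, -1.711]
wrist_force: [-0.1, -0.6, -4.4]
gripper_width: 0.452
```

step_arm --pt "0 0 0 0.15 0 0 0" --pt "0 0 0 0.1 0 0 0"

```text
clock: 11.28
position: [0.5586, 0.18, 0.0969]
eef_rot: [-3.138, 0.0, -1.711]
wrist_force: [-4.6, -1.1, 7.6]
gripper_width: 0.453
```

step_arm --pt "0 0 0.1 0.05 0 0 0" --pt "0 0 0 0.1 0 0 0" --pt "0 0 0 0 0 0 0"

```text
clock: 11.65
position: [0.5583, 0.1801, 0.097]
eef_rot: [-3.137, 0.001, -1.711]
wrist_force: [-0.5, 0.0, -0.8]
gripper_width: 0.455
```

```bash
python3 - <<'E'
from h import *
print(manip.get_state()["wrist_force"])
a=viewer.grab_frame("wrist");cv2.imwrite("pics/w5.png",a)
cv2.imwrite("pics/c5.png",cv2.resize(a[100:420,120:520],None,fx=1.8,fy=1.8,interpolation=cv2.INTER_CUBIC))
E
```

```text
[-0.54350511  0.03155579 -0.77531375]
```

View pics/c5.png

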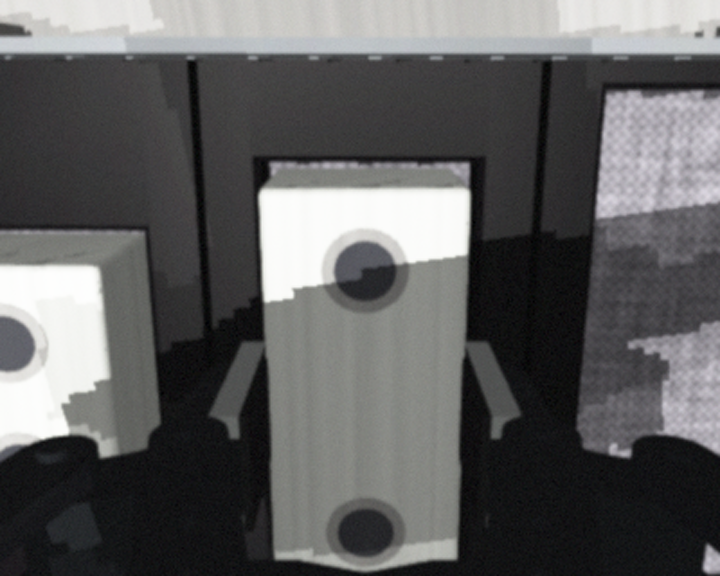

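step_arm --pt "0.5 0 0 0 0 0 0" --pt "0.6 0 0 0 0 0 0" --pt "0.65 0 0 0 0 0 0" --pt "0.65 0 0 -0.5 0 0 0" --pt "0.65 0 0 -2 0 0 0" --pt "0.65 0 0 -4 0 0 0" --pt "0.65 0 0 -5 0 0 0" --pt "0.65 0 0 -5 0 0 0" --pt "0.65 0 0 -5 0 0 0" --pt "0.65 0 0 -2 0 0 0"

```text
clock: 12.95
position: [0.5565, 0.1802, 0.3459]
eef_rot: [-3.132, 0.002, -1.711]
wrist_force: [-0.2, -0.2, -0.6]
gripper_width: 0.655
```

```bash
python3 - <<'E'
from h import *
np.set_printoptions(precision=4,suppress=True)
s=manip.get_state();print(s["joint_positions"],s["position"])
a=viewer.grab_frame("scene");b=viewer.grab_frame("side")
f=lambda im,x,y,w,h,s:cv2.resize(im[y:y+h,x:x+w],None,fx=s,fy=s,interpolation=cv2.INTER_CUBIC)
cv2.imwrite("pics/c6.png",np.hstack([f(a,335,180,160,160,2.5),f(b,170,225,160,160,2.5)]))
E
```

```text
[ 0.1106  0.1653  1.5394 -0.0005  1.4271 -2.8908] [0.5565 0.1802 0.3459]
```

View pics/c6.png

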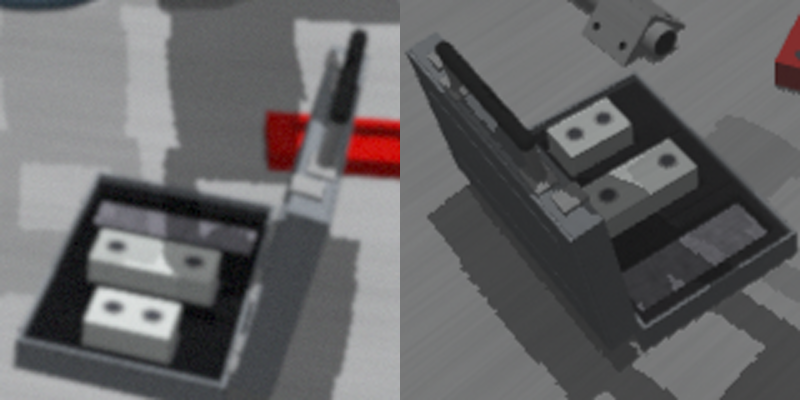

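The setting block is home in the middle pocket, level with the short block (scene crop (155,265), side crop (640,190)). Next is the lid handle.

```bash
python3 - <<'E'
from h import *
plan([.575,0.2925,.365],toolR(172,0),10,.65)
E
```

```text
clock 13.05 pos [0.5569 0.1802 0.3453] d [0.0181 0.1123 0.0197] force [ 0.4 -0.7 -0.2] open 0.653 rot deg 90.0
[0.65, -1.14, -0.02, -0.19, -0.04, 0.06, 9.0],[0.65, -1.13, 0.15, -0.19, -0.04, 0.06, 9.0],[0.65, -1.09, 0.33, -0.2, -0.04, 0.06, 9.0],[0.65, -1.02, 0.49, -0.2, -0.04, 0.06, 9.0],[0.65, -0.93, 0.65, -0.2, -0.04, 0.06, 9.0],[0.65, -0.82, 0.79, -0.2, -0.04, 0.06, 9.0],[0.65, -0.69, 0.91, -0.2, -0.04, 0.06, 9.0],[0.65, -0.54, 1.0, -0.2, -0.04, 0.06, 9.0],[0.65, -0.37, 1.07, -0.2, -0.04, 0.06, 9.0],[0.65, -0.2, 1.12, -0.2, -0.04, 0.06, 9.0],
```

step_arm --pt "0.7 -1.1 0 -0.6 0 0 9" --pt "0.7 -1.1 0.2 -0.6 0 0 9" --pt "0.8 -1.1 0.3 -0.4 0 0 9" --pt "0.8 -1.0 0.5 -0.2 0 0 9" --pt "0.9 -0.9 0.7 0 0 0 9" --pt "1 -0.8 0.8 0 0 0 9" --pt "1 -0.7 0.9 0 0 0 9" --pt "1 -0.5 1.0 0 0 0 9" --pt "1 -0.4 1.1 -0.2 0 0 9" --pt "1 -0.2 1.1 0 0 0 9" --pt "1 0 0 0 0 0 0"

```text
clock: 14.42
position: [0.57, 0.2931, 0.3539]
eef_rot: [-3.136, -0.008, 2.95]
wrist_force: [-0.7, 0.6, 0.2]
gripper_width: 0.999
```

```bash
python3 - <<'E'
from h import *
plan([.575,0.2925,.365],toolR(172,0),2,1)
w=cam("wrist");print(proj(w,[[.5193,.299,.212],[.6309,.2861,.2106],[.575,.2925,.2113]]))
cv2.imwrite("pics/w7.png",viewer.grab_frame("wrist"))
E
```

```text
clock 14.43 pos [0.57   0.2931 0.3539] d [ 0.005  -0.0006  0.0111] force [-0.7  0.6  0.2] open 0.999 rot deg 3.0
[1, -0.24, 0.01, -0.56, -0.16, -0.24, -1.48],[1, -0.25, 0.01, -0.56, -0.16, -0.24, -1.48],
[[315.09662825 170.47128997]
 [329.77491081 354.0762007 ]
 [322.79870901 268.13129371]]
```

View pics/w7.png

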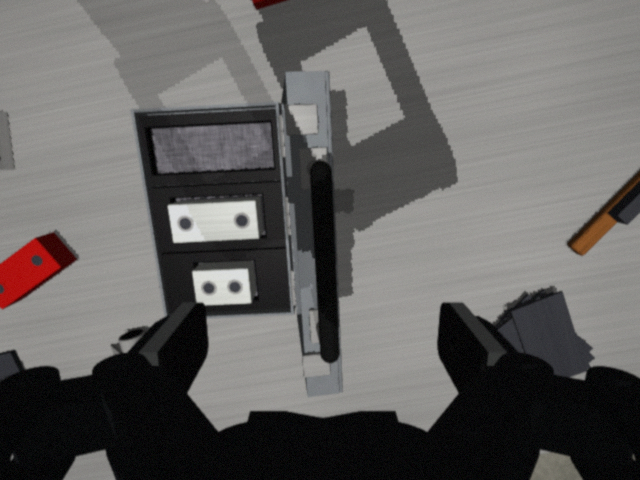

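The bar runs from (321,162) to (331,360), within 2 mm of my estimate, and both blocks sit in their pockets. I'll lower over the bar and grip lightly.

step_arm --pt "1 -0.3 0 1.5 0 -0.2 -1.5" --pt "1 -0.3 0.1 2.5 0 -0.2 -1.5" --pt "1 0 0.1 2.5 0 0 0" --pt "1 0 0 2.0 0 0 0" --pt "1 0 0 0 0 0 0"

```text
clock: 15.1
position: [0.5748, 0.29, 0.2611]
eef_rot: [-3.133, -0.005, 3.019]
wrist_force: [-0.0, 0.1, -0.3]
gripper_width: 1.001
```

```bash
python3 - <<'E'
from h import *
plan([.575,0.294,.266],toolR(172,0),1,1)
E
```

```text
clock 15.1 pos [0.5748 0.29   0.2611] d [0.0002 0.004  0.0049] force [-0.   0.1 -0.3] open 1.001 rot deg 1.1
[1, 0.03, 0.4, -0.5, -0.49, -0.29, 0.97],
```

step_arm --pt "0.8 0 0.4 -0.4 -0.4 -0.2 1" --pt "0.5 0 0 0 0 0 0" --pt "0.3 0 0 0 0 0 0" --pt "0.2 0 0 0 0 0 0" --pt "0.1 0 0 0 0 0 0" --pt "0 0 0 0 0 0 0" --pt "0 0 0 0 0 0 0" --pt "0 0 0 0 0 0 0" --newtons 25

```text
clock: 16.1
position: [0.5765, 0.2942, 0.2684]
eef_rot: [3.141, 0.003, 3.002]
wrist_force: [-0.4, -0.3, 0.6]
gripper_width: 0.129
```

```bash
cat > arc.py <<'E'
from h import *
import sys
# bar centre arc -> TCP targets (tool down), printed as increments from now
c,s8=np.cos(np.radians(8)),np.sin(np.radians(8)); ey=np.array([s8,c,0]); H=np.array([.569,.253,.026])
h=float(sys.argv[1]) # tcp above bar
s=manip.get_state();p=np.array(s["position"]);b=p-[0,0,h]-H
print("along",b@[c,-s8,0],"radius",np.hypot(b@ey,b[2]),"theta",np.pi-np.arctan2(b[2],b@ey)-.074,s["wrist_force"].round(1),s["gripper_width"],"rot err",np.degrees((R.from_euler('xyz',s["eef_rot"]).inv()*toolR(172)).as_rotvec()).round(1))
th=np.pi-np.arctan2(b[2],b@ey)
T=np.linspace(th,.074+float(sys.argv[2]),int(sys.argv[3])+1); r=.1895
P=[np.array([-r*np.cos(a),r*np.sin(a)]) for a in T]
print([[round(100*float(q[0]-w[0]),2),round(-100*float(q[1]-w[1]),2)] for w,q in zip(P,P[1:])])
E
python3 arc.py .054 0 34
```

```text
along 0.0017152630451819344 radius 0.19299592282532063 theta 1.7154141381314099 [-0.4 -0.3  0.6] 0.12906424903109062 rot err [0.1 0.2 0. ]
[[-0.94, -0.18], [-0.95, -0.14], [-0.95, -0.09], [-0.96, -0.04], [-0.96, 0.01], [-0.95, 0.06], [-0.95, 0.1], [-0.94, 0.15], [-0.93, 0.2], [-0.92, 0.25], [-0.91, 0.29], [-0.89, 0.34], [-0.88, 0.38], [-0.86, 0.43], [-0.83, 0.47], [-0.81, 0.51], [-0.78, 0.55], [-0.75, 0.59], [-0.72, 0.63], [-0.69, 0.66], [-0.66, 0.7], [-0.62, 0.73], [-0.58, 0.76], [-0.54, 0.79], [-0.5, 0.81], [-0.46, 0.84], [-0.42, 0.86], [-0.37, 0.88], [-0.33, 0.9], [-0.28, 0.91], [-0.24, 0.93], [-0.19, 0.94], [-0.14, 0.95], [-0.09, 0.95]]
```

The bar is gripped (opening 0.129, about 11 mm). I'll start down the arc.

step_arm --pt "0 0 -0.9 -0.2 0 0 0" --pt "0 0 -1.0 -0.1 0 0 0" --pt "0 0 -1.0 -0.1 0 0 0" --pt "0 0 -1.0 0 0 0 0" --pt "0 0 -1.0 0 0 0 0" --pt "0 0 -1.0 0.1 0 0 0" --pt "0 0 -0.9 0.1 0 0 0"

```text
clock: 16.98
position: [0.5664, 0.2234, 0.2716]
eef_rot: [3.138, 0.004, 3.003]
wrist_force: [0.5, 1.9, -2.5]
gripper_width: 0.127
```

```bash
python3 arc.py .057 0 28
```

```text
along 0.0015223975623161012 radius 0.1909486249966978 theta 1.3408264273100043 [ 0.5  1.9 -2.5] 0.12653654455535007 rot err [0.2 0.2 0. ]
[[-0.89, 0.16], [-0.88, 0.2], [-0.87, 0.25], [-0.86, 0.29], [-0.85, 0.33], [-0.83, 0.37], [-0.81, 0.41], [-0.79, 0.45], [-0.77, 0.48], [-0.74, 0.52], [-0.72, 0.56], [-0.69, 0.59], [-0.66, 0.62], [-0.63, 0.65], [-0.6, 0.68], [-0.57, 0.71], [-0.53, 0.74], [-0.49, 0.76], [-0.46, 0.78], [-0.42, 0.8], [-0.38, 0.82], [-0.34, 0.84], [-0.3, 0.86], [-0.26, 0.87], [-0.22, 0.88], [-0.17, 0.89], [-0.13, 0.9], [-0.09, 0.9]]
```

step_arm --pt "0 0 -0.9 0.2 0 0 0" --pt "0 0 -0.9 0.2 0 0 0" --pt "0 0 -0.9 0.2 0 0 0" --pt "0 0 -0.9 0.3 0 0 0" --pt "0 0 -0.9 0.3 0 0 0" --pt "0 0 -0.8 0.4 0 0 0" --pt "0 0 -0.8 0.4 0 0 0" --pt "0 0 -0.8 0.5 0 0 0"

```text
clock: 17.98
position: [0.556, 0.1498, 0.2435]
eef_rot: [3.139, 0.003, 3.002]
wrist_force: [-0.2, 2.5, -1.5]
gripper_width: 0.131
```

```bash
python3 arc.py .057 0 22
```

```text
along 0.0014683934904658358 radius 0.19126988757334173 theta 0.9216202783218023 [-0.2  2.5 -1.5] 0.13133391886529514 rot err [0.2 0.2 0. ]
[[-0.66, 0.45], [-0.64, 0.47], [-0.62, 0.5], [-0.6, 0.52], [-0.57, 0.55], [-0.55, 0.57], [-0.53, 0.6], [-0.5, 0.62], [-0.47, 0.64], [-0.45, 0.66], [-0.42, 0.67], [-0.39, 0.69], [-0.36, 0.71], [-0.33, 0.72], [-0.3, 0.73], [-0.27, 0.75], [-0.24, 0.76], [-0.21, 0.77], [-0.17, 0.77], [-0.14, 0.78], [-0.11, 0.79], [-0.08, 0.79]]
```

step_arm --pt "0 0 -0.7 0.5 0 0 0" --pt "0 0 -0.6 0.5 0 0 0" --pt "0 0 -0.6 0.5 0 0 0" --pt "0 0 -0.6 0.5 0 0 0" --pt "0 0 -0.6 0.6 0 0 0" --pt "0 0 -0.5 0.6 0 0 0" --pt "0 0 -0.5 0.6 0 0 0" --pt "0 0 -0.5 0.6 0 0 0"

```text
clock: 18.98
position: [0.5491, 0.101, 0.1961]
eef_rot: [3.139, 0.003, 3.002]
wrist_force: [0.3, 2.4, -0.6]
gripper_width: 0.129
```

```bash
python3 arc.py .057 0 16
```

```text
along 0.0014276103015955668 radius 0.1904772174706426 theta 0.5615078932114875 [ 0.3  2.4 -0.6] 0.12938540588206465 rot err [0.2 0.1 0. ]
[[-0.39, 0.54], [-0.37, 0.56], [-0.35, 0.57], [-0.33, 0.58], [-0.31, 0.59], [-0.28, 0.6], [-0.26, 0.61], [-0.24, 0.62], [-0.22, 0.63], [-0.2, 0.63], [-0.18, 0.64], [-0.15, 0.65], [-0.13, 0.65], [-0.11, 0.66], [-0.08, 0.66], [-0.06, 0.66]]
```

step_arm --pt "0 0 -0.4 0.5 0 0 0" --pt "0 0 -0.4 0.6 0 0 0" --pt "0 0 -0.3 0.6 0 0 0" --pt "0 0 -0.3 0.6 0 0 0" --pt "0 0 -0.3 0.6 0 0 0" --pt "0 0 -0.3 0.6 0 0 0" --pt "0 0 -0.3 0.6 0 0 0" --pt "0 0 -0.2 0.6 0 0 0" --pt "0 0 -0.2 0.6 0 0 0" --pt "0 0 -0.2 0.6 0 0 0"

```text
clock: 20.23
position: [0.545, 0.0721, 0.1324]
eef_rot: [3.136, 0.003, 3.002]
wrist_force: [1.2, 5.7, -1.6]
gripper_width: 0.131
```

```bash
python3 arc.py .057 0 7
```

```text
along 0.001367693078568311 radius 0.18910668175619072 theta 0.19052193433369907 [ 1.2  5.7 -1.6] 0.1307179178225492 rot err [0.3 0.1 0. ]
[[-0.13, 0.5], [-0.11, 0.5], [-0.1, 0.51], [-0.09, 0.51], [-0.07, 0.51], [-0.06, 0.51], [-0.05, 0.51]]
```

step_arm --pt "0 0 0 0.5 0 0 0" --pt "0 0 0 0.5 0 0 0" --pt "0 0 0 0.5 0 0 0" --pt "0 0 0 0.5 0 0 0" --pt "0 0 0 0.4 0 0 0"

```text
clock: 20.85
position: [0.5446, 0.0687, 0.1067]
eef_rot: [-3.141, 0.001, 3.003]
wrist_force: [-1.2, -4.7, 1.2]
gripper_width: 0.131
```

```bash
python3 arc.py .057 0 4
```

```text
along 0.0014979981223765333 radius 0.18741138212280517 theta 0.052694731152899646 [-1.2 -4.7  1.2] 0.1314990667328273 rot err [-0.   0.1  0. ]
[[-0.03, 0.25], [-0.03, 0.25], [-0.02, 0.25], [-0.02, 0.25]]
```

step_arm --pt "0 0 -0.1 0.3 0 0 0" --pt "0 0 0 0.3 0 0 0" --pt "0 0 0 0.2 0 0 0"

```text
clock: 21.22
position: [0.5452, 0.0683, 0.103]
eef_rot: [3.141, 0.001, 3.004]
wrist_force: [-10.9, -3.0, 20.1]
gripper_width: 0.125
```

Firm stop at 20 N. I'll ease off, release and retract, then look.

step_arm --pt "0 0 0 -0.1 0 0 0" --pt "0.25 0 0 0 0 0 0" --pt "0.35 0 0 0 0 0 0" --pt "0.35 0 0 0 0 0 0" --pt "0.35 0 0 -2 0 0 0" --pt "0.35 0 0 -4 0 0 0" --pt "0.35 0 0 -5 0 0 0" --pt "0.35 0 0 -5 0 0 0"

```text
clock: 22.22
position: [0.5427, 0.0697, 0.2628]
eef_rot: [3.14, -0.009, 3.004]
wrist_force: [0.9, -0.5, 0.4]
gripper_width: 0.347
```

```bash
python3 - <<'E'
from h import *
np.set_printoptions(precision=4,suppress=True)
s=manip.get_state();print(s["wrist_force"],s["position"])
a=viewer.grab_frame("scene");b=viewer.grab_frame("side")
c,s8=np.cos(np.radians(8)),np.sin(np.radians(8));ex=np.array([c,-s8,0]);ey=np.array([s8,c,0])
C=np.array([.559,.1805,0])
def draw(im,cm,th):
    # lid top front corners, top back, and bar ends for lid angle th
    H=C+.073*ey+[0,0,.026]; Y=ey*np.cos(th)-np.array([0,0,np.sin(th)]); Z=np.cross(ex,Y)
    P=lambda x,y,z:H+ex*x+Y*y+Z*z
    q=proj(cm,[P(-.113,-.146,.027),P(.113,-.146,.027),P(.113,0,.027),P(-.113,0,.027),P(-.055,-.189,.014),P(.055,-.189,.014)]).round(1)
    return q
for n,im in(("scene",a),("side",b)):
    print(n,[draw(im,cam(n),t).tolist() for t in(0,.05)])
f=lambda im,x,y,w,h,s:cv2.resize(im[y:y+h,x:x+w],None,fx=s,fy=s,interpolation=cv2.INTER_CUBIC)
cv2.imwrite("pics/c8.png",np.hstack([f(a,325,225,133,160,3),f(b,200,235,133,160,3)]))
cv2.imwrite("pics/a8.png",a);cv2.imwrite("pics/b8.png",b)
E
```

```text
[ 0.8568 -0.519   0.3908] [0.5427 0.0697 0.2628]
scene [[[374.3, 237.3], [341.2, 303.8], [426.7, 322.7], [447.1, 250.7], [345.3, 253.8], [327.8, 285.5]], [[375.2, 234.4], [342.2, 300.7], [427.5, 322.9], [447.8, 250.9], [345.9, 249.9], [328.4, 281.4]]]
side [[[328.9, 309.2], [262.8, 244.9], [203.6, 276.0], [266.9, 348.4], [327.1, 285.5], [294.9, 255.3]], [[328.4, 307.2], [261.9, 242.8], [203.1, 276.3], [266.3, 348.8], [326.8, 282.7], [294.4, 252.4]]]
```

View pics/c8.png

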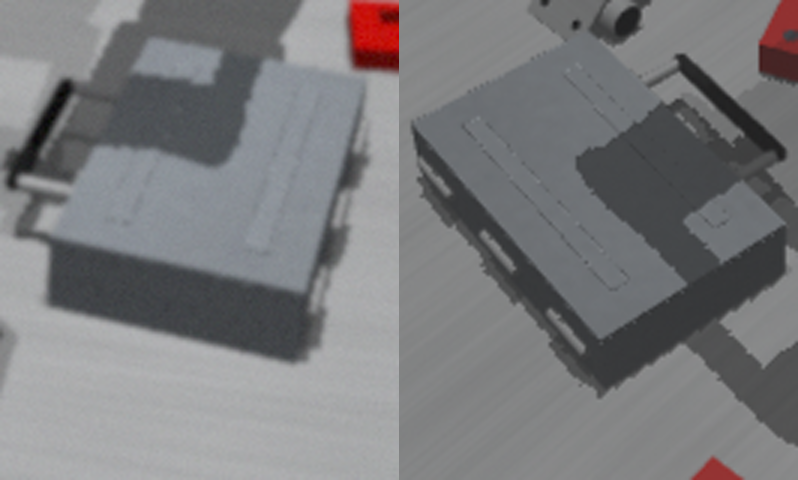

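Both views show the lid down with no seam gap at the ends. The handle ends fit the prediction for 0 rad: side crop (780,153) against a predicted (780,151), and scene crop (50,238) against (49,236) for the lid corner. As insurance I'll press gently on the lid with shut fingertips.

```bash
python3 - <<'E'
from h import *
plan([.552,.128,.15],toolR(172),5,0)
E
```

```text
clock 22.32 pos [0.5461 0.0695 0.2682] d [ 0.0059  0.0585 -0.1182] force [ 1.3 -0.2 -0.6] open 0.352 rot deg 0.3
[0, 0.05, 1.17, 2.37, 0.03, 0.04, 0.03],[0, 0.05, 1.17, 2.37, 0.03, 0.04, 0.03],[0, 0.05, 1.17, 2.37, 0.03, 0.04, 0.03],[0, 0.05, 1.17, 2.36, 0.03, 0.04, 0.03],[0, 0.05, 1.17, 2.36, 0.03, 0.04, 0.03],
```

step_arm --pt "0 0 2 0.5 0 0 0" --pt "0 0 2 1.5 0 0 0" --pt "0 0 1.9 2.5 0 0 0" --pt "0 0 0 2.5 0 0 0" --pt "0 0 0 2.5 0 0 0" --pt "0 0 0 1.0 0 0 0" --pt "0 0 0 0 0 0 0"

```text
clock: 23.2
position: [0.5514, 0.1365, 0.1525]
eef_rot: [3.138, -0.006, 3.006]
wrist_force: [-0.3, 0.1, 0.4]
gripper_width: 0.001
```

step_arm --pt "0 0 0 1.0 0 0 0" --pt "0 0 0 0.6 0 0 0" --pt "0 0 0 0.3 0 0 0" --pt "0 0 0 0.3 0 0 0"

```text
clock: 23.7
position: [0.5528, 0.1368, 0.1314]
eef_rot: [3.137, -0.002, 3.006]
wrist_force: [0.0, 0.0, 0.5]
gripper_width: -0.002
```

step_arm --pt "0 0 0 0.3 0 0 0" --pt "0 0 0 0.2 0 0 0" --pt "0 0 0 0.2 0 0 0"

```text
clock: 24.08
position: [0.5532, 0.1367, 0.1255]
eef_rot: [3.137, -0.001, 3.006]
wrist_force: [-8.3, -0.4, 21.6]
gripper_width: 0.003
```

Contact came at tip height 0.0525 m, and the closed lid's top is at 0.053 m, so it is fully closed. Retracting.

step_arm --pt "0 0 0 -1 0 0 0" --pt "0 0 0 -4 0 0 0" --pt "0 0 0 -5 0 0 0" --pt "0 0 0 -3 0 0 0" --pt "0 0 0 0 0 0 0" --pt "0 0 0 0 0 0 0"

```text
clock: 24.82
position: [0.5531, 0.136, 0.2597]
eef_rot: [3.137, -0.001, 3.006]
wrist_force: [-0.1, -0.9, -0.8]
gripper_width: -0.0
```

```bash
python3 - <<'E'
from h import *
b=viewer.grab_frame("side");a=viewer.grab_frame("scene")
for n,p,q in(("side",b,"pics/b8.png"),("scene",a,"pics/a8.png")):
    o=cv2.imread(q);T=o[250:270,280:300] if n=="side" else o[240:292,322:352]
    r=cv2.matchTemplate(p[225:310,260:345] if n=="side" else p[220:310,310:370],T,cv2.TM_CCOEFF_NORMED);print(n,cv2.minMaxLoc(r))
s=manip.get_state();print(s["wrist_force"],s["position"],s["clock"])
print(manip.job_done())
E
```

```text
side (-0.7321467995643616, 0.9942798018455505, (27, 54), (20, 25))
scene (-0.33946675062179565, 0.8805992603302002, (25, 35), (12, 20))
[ 0.6978806  -0.31359421  0.56575246] [0.55299179 0.1360468  0.25928477] 24.925
the job is handed in; nothing more can be done
None
```

The 90 mm block is home in the middle pocket and the lid is closed. I handed the job in at about 25 s of the 66 s. `job_done` gives no verdict, so this rests on my own checks.

**Block:** I lifted it off the jig at the slope's angle, corrected the aim about 4 mm over the pocket, and lowered it until the floor took its weight. The release picture, taken with the lid open, shows it level with the short block.

**Lid:** I held the handle all the way down, at roughly 0.4 rad/s, and never let it fall.

**Last checks on the lid:**
- **Agree it is closed:** the handle and lid edges in both camera views fit about 0 rad. Pressing on the lid's top with shut fingers met a firm stop at 52.5 mm; a closed lid should stand at 53 mm.
- **Disagreed:** at the end of the swing, the gripper height implied about 0.03 rad, just over the 0.025 limit. That is why I did the press check.
- **After pressing:** the handle's image position had moved no more than 2 pixels sideways and none in height since before the press.

I did not measure the long block or the two welded parts again at the end. The arm made no contact near them.

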